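Sweep desoldered scrap off the rework platform

TASK

Take the bench brush and, using only the brush and never the gripper on the pieces, sweep the four desoldered scrap pieces (relay, transformer, terminal block, heatsink) off the rework platform into the steel scrap tray that stands against its edge. Do not shift the flux jar, solder spool, bottle or cup, and do not push against the clear fume hood. When all four are in the tray, stand the brush upright on its block on the bench and let go.

Things in the scene. Friction and masses are not known exactly. Their poses are not given: they have to be found in the camera images.
- platform: Fixed white slab 240 (x) x 400 (y) x 40 mm high on the bench, flat top without rims. Origin at the centre of its underside. Its +x points roughly to the robot's left; its -x edge, on the robot's right, is the tray edge, along which the tray stands.
- tray: Fixed open steel tray 100 (x) x 240 (y) x 36 mm high, walls and floor 4 mm, parallel to the platform, its long side 2 mm from the platform's tray edge, rim 4 mm below the platform's top, off-centre by up to 60 mm along that edge. Origin at the centre of its underside. Beside it the edge drops to the bench.
- hood: Fixed clear fume hood over the platform's +x part, parallel to it: box 110 (x) x 170 (y) mm, open below, lower rim 175 mm above the bench, 89 mm tall, walls 4 mm. Origin on the bench under its centre. Duct and 22 mm post behind it: post 125 mm towards +x, base 70 x 120 x 20 mm. Two pieces lie under it, centres 8 to 16 mm inside its tray-side (-x) wall; nothing stands behind them.
- brush: Loose bench brush, about 180 g, stands on its block on the bench to the right of the tray. Rigid block 24 (x) x 44 (y) x 28 mm high, the top 10 mm 2 mm wider; origin at the centre of its underside, z up. From 24 mm above the origin a straight handle, 20 mm wide (y, flat sides), 14 mm thick, 115 mm long, leans 40 degrees from vertical towards the brush's -x.
- brush_grip (a point): Point on the handle's axis 85 mm along it from its foot, at (-55, 0, 89) mm in the brush frame; axes as the brush.
- relay: Desoldered scrap piece, starts lying on the platform; origin at its middle, z axis up at first. Black block 20 x 16 x 16 mm, 20 g.
- transformer: Desoldered scrap piece, starts lying on the platform; origin at its middle, z axis up at first. Small transformer, steel core and copper winding, 22 x 20 x 18 mm, 30 g.
- terminal: Desoldered scrap piece, starts lying on the platform; origin at its middle, z axis up at first. Grey terminal block with three screw heads, 24 x 14 x 14 mm, 15 g.
- heatsink: Desoldered scrap piece, starts lying on the platform; origin at its middle, z axis up at first. Finned aluminium heatsink 20 x 18 x 16 mm, 20 g.
- jar: Flux jar, diameter 34, height 45 mm, loose, stands on the platform on the tray side of the hood, between the lanes of the two pieces under it; origin at the centre of its underside. Leave it alone.
- spool: Solder spool on end, diameter 40, height 42 mm, loose, on the platform at one corner of the tray edge; origin at the centre of its underside. Leave it alone.
- bottle: Small white bottle, diameter 36, height 55 mm, loose, on the platform at the other corner of the tray edge; origin at the centre of its underside. Leave it alone.
- cup: Black cup, diameter 70, height 85 mm, loose, on the bench 100 mm or more from the brush; origin at the centre of its underside. Leave it alone.

How it is judged:
On the way, in this order (a step that is already met when the one before it is completed fails the run):
1. the brush is held clear of the bench (height (world z) of brush above 0.03 m and contact force between the fingers and brush above 1 N), for 0.2 s.
2. all four pieces lie in the tray (x of relay in the frame of tray between -0.05 and 0.05 m and y of relay in the frame of tray between -0.12 and 0.12 m and z of relay in the frame of tray between 0 and 0.042 m and x of transformer in the frame of tray between -0.05 and 0.05 m and y of transformer in the frame of tray between -0.12 and 0.12 m and z of transformer in the frame of tray between 0 and 0.042 m and x of terminal in the frame of tray between -0.05 and 0.05 m and y of terminal in the frame of tray between -0.12 and 0.12 m and z of terminal in the frame of tray between 0 and 0.042 m and x of heatsink in the frame of tray between -0.05 and 0.05 m and y of heatsink in the frame of tray between -0.12 and 0.12 m and z of heatsink in the frame of tray between 0 and 0.042 m), for 0.2 s.
At the end, for the whole second after the job is handed in: All four pieces lie at rest in the tray: their middles within its outline (100 x 240 mm) and less than 42 mm above its underside. The brush stands released and at rest on its block on the bench itself: its z axis within 0.12 rad of vertical, its underside less than 3 mm above the bench (all of step 2 and linear speed of each of relay, transformer, terminal, heatsink, brush below 0.03 m/s and height (world z) of brush between -0.005 and 0.003 m and angle between brush's own z axis and vertical below 0.12 rad); the robot touches nothing.
It fails at once if the gripper or arm presses on a scrap piece with more than 0.5 N (contact force between any of the fingers, the arm and relay above 0.5 N or contact force between any of the fingers, the arm and transformer above 0.5 N or contact force between any of the fingers, the arm and terminal above 0.5 N or contact force between any of the fingers, the arm and heatsink above 0.5 N).
It fails at once if the jar, spool, bottle or cup is moved more than 15 mm (distance of any of jar, spool, bottle, cup from where it was at the start of the episode above 0.015 m).
It fails at once if anything presses on the fume hood with more than 3 N (contact force between anything else and hood above 3 N).
It also fails if it takes over 67 s, if anything falls off the work surface, if the arm or the gripper's body presses on something with over 40 N, if the wrist force passes 120 N, or if a joint passes its speed limit or range.

ROBOT

A 6-joint arm with a two-finger parallel gripper is mounted at the origin on the work surface. World frame = base frame: x ahead of the robot, y to its left, z up, the work surface at z = 0. Lengths are in m, angles in rad, forces in N, time in s.
With the tool pointing down it reaches from about 0.25 to 0.775 m from the base axis. Payload 4 kg.
Tool frame: the origin (TCP) lies midway between the tips of the shut fingers; the grasp point (between the pads) lies 19 mm behind it; z points along the fingers, y is the line along which they close (so a half turn about z gives the same grasp; the last joint's range is limited). The gripper opens to 94 mm and grips with 3 to 60 N. Pads are 16 mm wide; open, the fingers measure 119 mm over their backs; the gripper's body (75 mm by 177 mm) begins 78 mm behind the grasp point.
Start: joints at [1.17, 0.087, 1.371, -0, 1.684, -0.103], TCP at [0.161, 0.526, 0.206] pointing down, gripper open.
Joint ranges: [-3.1, 3.1], [-0.76, 2.03], [0.27, 2.55], [-1.08, 4.22], [0.17, 2.65], [-2.57, 2.57]. Speed limits (rad/s): [2.79, 2.79, 3.14, 3.14, 3.14, 3.14].

INTERFACE

Orientations are given as [roll, pitch, yaw] about the fixed x, y, z axes, in that order (R = Rz(yaw) Ry(pitch) Rx(roll)).
In Python, from bench import robot gives the robot as it stands. The module is installed in compiled form; this text tells all that it offers.
- The arm moves only by the tool arm_command, never from a script. Its argument "targets" is a list of rows, each a list of 4 numbers: the shift along the world's x, y, z as a fraction of full scale, then the turn about the world's z as a fraction of full scale. A call has 1 to 8 rows; each row is the pose to reach, as a shift and turn from the pose commanded when the call began; what a row does not reach only later rows make up. Full scale, the value 1, is 0.5 m for a shift and 120 degrees for a turn. A row lasts 1/12 s, in which the tool goes at most 41.7 mm and 7.16 degrees, less where a joint would pass 70% of its speed; a pose out of reach is approached as far as the arm can. A call with a number of a shift or a turn outside -1 to 1 is refused whole. A call with a gripper value outside its range is refused whole. "claw" is the closure, from 0 (fully open) to 1 (shut), set as the call begins (left out, the last holds). The fingers move at their own pace and stop on an object; the grip force is fixed at half the most. Time passes only in rows, so rows that repeat a pose let the fingers close. It gives the time, the measured TCP pose, the force, the opening and the grip force at its end, in the units of the state.
- robot.get_obs(): the state, without advancing time (a new reading comes with each control period).
- robot.snapshot(name): name is "scene" or "top"; returns the picture (400x640x3 uint8, red, green, blue); there is no depth.
- robot.camera_info(name): a dict with "vfov" (degrees; the focal length in pixels is half the picture's height over the tangent of half this angle, whatever the lens; pixels are square), "cx", "cy" (the principal point, pixels), "extrinsics" (4x4, takes a point from camera to world coordinates). Camera axes: x right, y up, looking along -z (the intrinsics and any distortion apply to the point x, -y, -z); pixel columns grow to the right and rows downward; lengths in m; the calibration is good to about 2 mm. A picture is of the moment at which its call begins. camera_info takes no time and is no camera call.
- robot.close_job(): hands the job in; it is judged then, once.
The state is a dict: "time": time; "joint_positions": joint angles; "qvel": joint speeds; "joint_torque": joint torques, N m; "tool_pos": TCP position; "ee_rot": TCP orientation; "wrist_force": force on the tool from outside, world axes, zero at the start; "wrist_torque": the same for the moment, N m; "width": finger opening in m; "finger_force": force on a finger pad.
Only numpy, scipy, OpenCV 4.12 (cv2) and the standard library are available. Lean on these libraries where they do the work, as an engineer would, in place of code of your own. Each camera call takes 0.05 s, during which the arm holds its last target. There are 200 camera calls.

## Working session

There is one attempt and no reset: what is moved stays moved. The work goes in short steps, Python scripts to look and compute and a tool call to move; the robot and the scene stay as the last step left them, time stands still between calls to the robot, and variables do not carry over. Pictures are saved under pics/ and viewed, at most 10 in all, crops included, and the job is handed in when it is done.

Besides the shell and the picture viewer there is one more tool, called after "Call:" by a JSON object that holds its "fn" and its "kwargs". arm_command: Moves the arm, as the interface text tells. Shift numbers are shares of 0.5 m and turn numbers shares of 120 degrees, none past 1 either way. Its arguments: {"type":"object","properties":{"targets":{"type":"array"},"claw":{"type":"number"}},"required":["targets"]}

```bash
mkdir -p pics; ls; python3 - <<'E'
from bench import robot
import cv2,numpy as np
for n in("scene","top"):
    im=robot.snapshot(n); cv2.imwrite(f"pics/{n}0.png",im[:,:,::-1]); c=robot.camera_info(n); print(n,{k:(np.round(v,4).tolist()) if not isinstance(v,str) else v for k,v in c.items()})
print(robot.get_obs())
E
```

```text
pics
scene {'vfov': 48.9835, 'cx': 321.0522, 'cy': 195.2368, 'extrinsics': [[-0.001, -0.7043, 0.7099, 1.1847], [1.0, 0.0062, 0.0076, -0.1022], [-0.0098, 0.7098, 0.7043, 0.7071], [0.0, 0.0, 0.0, 1.0]]}
top {'vfov': 42.0053, 'cx': 325.708, 'cy': 208.6443, 'extrinsics': [[-0.0165, 0.9984, -0.0535, 0.5227], [-0.9999, -0.0164, 0.0025, -0.0986], [0.0016, 0.0536, 0.9986, 1.0325], [0.0, 0.0, 0.0, 1.0]]}
{'time': 0.1, 'joint_positions': array([ 1.16987812e+00,  8.78957387e-02,  1.37209663e+00, -3.17571739e-05,
        1.68356250e+00, -1.03110725e-01]), 'qvel': array([ 0.00076292, -0.00338171, -0.002839  ,  0.0011699 ,  0.00038942,
       -0.0016799 ]), 'joint_torque': array([ 1.52893008e-03, -3.41251194e+01, -3.03301549e+01,  7.18669756e-02,
        3.03810916e-02, -9.89761702e-05]), 'tool_pos': array([0.16121528, 0.52533767, 0.20441649]), 'ee_rot': array([-3.13963761e+00, -1.70572126e-04,  2.84378146e+00]), 'wrist_force': array([0.17902877, 0.21063617, 0.65380954]), 'wrist_torque': array([-0.00200321,  0.00985821, -0.02700683]), 'finger_force': 0.0, 'width': 0.09412330336613983}
```

View pics/scene0.png

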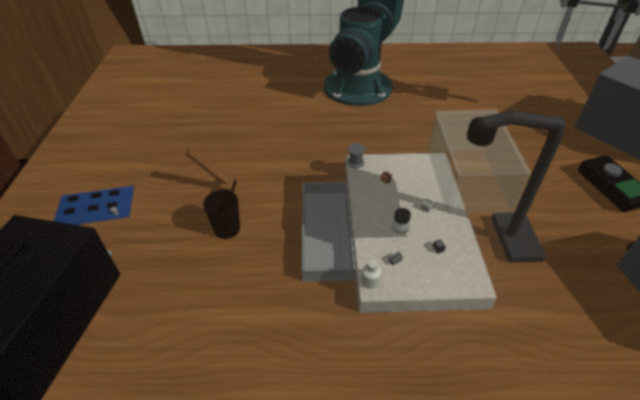

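View pics/top0.png

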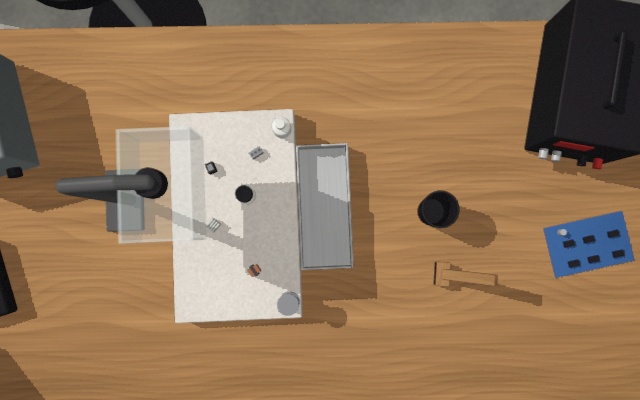

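The scene view shows the platform, with the tray on its left (bench right), the cup at (222,213) and the hood with its post on the right. In the top view (columns run to −y, rows run to −x), the pieces are at about (211,168), (256,153), (214,225) and (254,270). The jar is at (244,194), bottle (281,127), spool (288,303), tray (297–352,145–269), brush block (441,273) with its handle to (495,279), and cup (438,209).

```bash
cat > h.py <<'E'
import numpy as np,cv2
from bench import robot
def ray(n,u,v):
    c=robot.camera_info(n);E=np.array(c['extrinsics']);f=200/np.tan(np.radians(c['vfov']/2))
    d=E[:3,:3]@np.array([(u-c['cx'])/f,-(v-c['cy'])/f,-1]);return E[:3,3],d
def pt(n,u,v,z):
    o,d=ray(n,u,v);return (o+d*(z-o[2])/d[2])[:2]
def pix(n,p):
    c=robot.camera_info(n);E=np.array(c['extrinsics']);f=200/np.tan(np.radians(c['vfov']/2))
    q=E[:3,:3].T@(np.array(p)-E[:3,3]);return c['cx']+f*q[0]/-q[2],c['cy']-f*q[1]/-q[2]
E
python3 - <<'E'
from h import *
P=lambda *a:print(np.round(pt(*a)*1000,1))
im=cv2.imread('pics/top0.png');big=cv2.resize(im[100:330,110:360],None,fx=3,fy=3,interpolation=cv2.INTER_CUBIC)[:600,:800]
cv2.imwrite('pics/crop_plat.png',cv2.resize(im[100:330,110:360],(640,589),interpolation=cv2.INTER_CUBIC))
cv2.imwrite('pics/crop_br.png',cv2.resize(im[170:310,400:560],None,fx=4,fy=4,interpolation=cv2.INTER_CUBIC))
for n,c in dict(platTL=(169,114,.04),TR=(293,110,.04),BR=(301,316,.04),BL=(176,321,.04),tTL=(297,147,.036),tTR=(348,144,.036),tBR=(353,268,.036),tBL=(302,269,.036)).items():
    print(n,np.round(pt('top',*c)*1000,1))
E
```

```text
platTL [763.3 197.7]
TR [767.3 -41.2]
BR [373.8 -51.1]
BL [368.4 184.7]
tTL [696.  -47.7]
tTR [ 700.2 -146.1]
tBR [ 462.1 -151.1]
tBL [461.8 -54. ]
```

View pics/crop_plat.png

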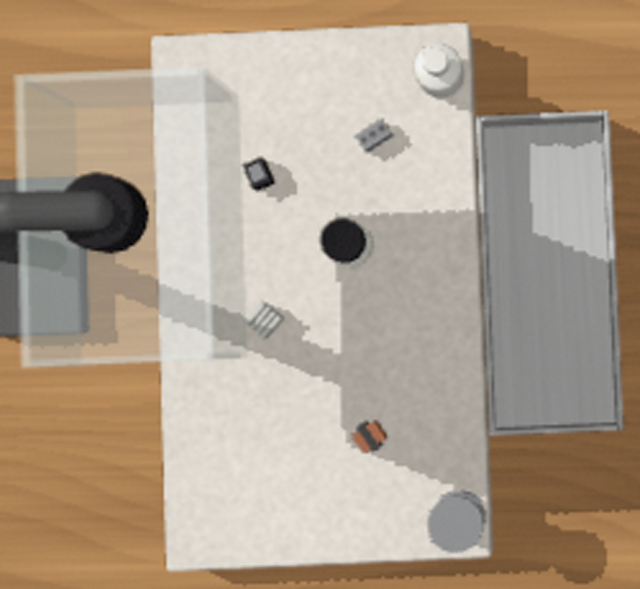

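View pics/crop_br.png

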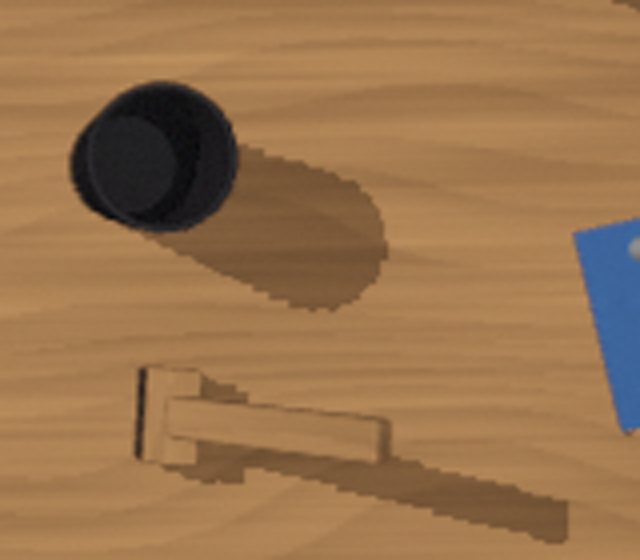

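The crops show the hood's lower rim on its tray side along crop column 240 (rows 95–357). The relay (259,173) and heatsink (267,321) sit just inside it, with the terminal (374,135), transformer (370,436), jar (343,240), bottle (436,66) and spool (456,521) in the open. In the second crop, the brush block top spans (145–200,367–465) and its handle end is at (385,440).

```bash
python3 - <<'E'
from h import *
c=lambda u,v:(u/2.56+110-.3,v/2.56+100-.3)
b=lambda u,v:(u/4+400-.4,v/4+170-.4)
for n,u,v,z in [('hoodlowTR',239,95,.175),('hoodlowBR',243,357,.175),('hoodtopTR',206,71,.264),('hoodtopBR',211,361,.264),('hoodtopTL',15,75,.264),('hoodtopBL',22,367,.264),
 ('heatsink',267,321,.056),('relay',258,173,.056),('terminal',374,135,.054),('transf',370,436,.058),('jar',343,240,.085),('bottle',436,64,.095),('spool',456,521,.082)]:
    print(n,np.round(pt('top',*c(u,v),z)*1000,1))
for n,u,v,z in [('blkTL',148,367,.028),('TR',200,371,.028),('BR',195,465,.028),('BL',143,462,.028),('foot',167,417,.03),('hend1',388,418,.108),('hend2',380,462,.108),('h1',175,398,.035),('h2',170,437,.035),('cup',162,157,.085)]:
    print(n,np.round(pt('top',*b(u,v),z)*1000,1))
# colour-mask for pieces: minAreaRect on dark pixels around
im=cv2.imread('pics/top0.png').astype(int)
for n,(u,v),z in [('relay',c(258,173),.056),('heat',c(267,321),.056),('term',c(374,135),.054),('tr',c(370,436),.058)]:
    u,v=int(u),int(v);w=im[v-10:v+11,u-10:u+11]
    print(n);print(w.mean(2).astype(int)[::2,::1] if 0 else '')
E
```

```text
hoodlowTR [691.4 100.9]
hoodlowBR [521.7  99. ]
hoodtopTR [688.3  99.3]
hoodtopBR [519.9  96.9]
hoodtopTL [687.7 210.3]
hoodtopBL [518.2 205.4]
heatsink [547.6 108.7]
relay [656.7 114.8]
terminal [683.8  29.5]
transf [462.8  33.9]
jar [603.7  48.2]
bottle [727.1 -20.4]
spool [403.4 -29.6]
blkTL [ 471.6 -312.4]
TR [ 469.3 -337.3]
BR [ 424.5 -333.6]
BL [ 426.4 -308.7]
foot [ 447.8 -320.4]
hend1 [ 451.5 -400.7]
hend2 [ 432.3 -396.6]
h1 [ 457.1 -323.4]
h2 [ 438.6 -320.5]
cup [ 569.7 -309.3]
relay

heat

term

tr
```

Call:
{"fn": "arm_command", "kwargs": {"targets": [[0.187,-0.607,0,-0.215],[0.187,-0.607,0,-0.215],[0.187,-0.607,0,-0.215],[0.187,-0.607,0,-0.215],[0.187,-0.607,0,-0.215],[0.187,-0.607,0,-0.215],[0.187,-0.607,0,-0.215],[0.187,-0.607,0,-0.215]], "claw": 0.3}}

```text
time: 0.77
tool_pos: [0.2549, 0.2194, 0.2052]
ee_rot: [-3.141, 0.001, 2.392]
wrist_force: [1.1, 0.8, 0.2]
width: 0.0654
finger_force: 0.0
```

Call:
{"fn": "arm_command", "kwargs": {"targets": [[0.187,-0.607,0,-0.215],[0.187,-0.607,0,-0.215],[0.187,-0.607,0,-0.215],[0.187,-0.607,0,-0.215],[0.187,-0.607,0,-0.215],[0.187,-0.607,0,-0.215],[0.187,-0.607,0,-0.215],[0.187,-0.607,0,-0.215]]}}

```text
time: 1.43
tool_pos: [0.3483, -0.0847, 0.205]
ee_rot: [-3.141, 0.001, 1.939]
wrist_force: [0.2, 0.5, 0.2]
width: 0.0655
finger_force: 0.0
```

Call:
{"fn": "arm_command", "kwargs": {"targets": [[0.187,-0.607,0,-0.215],[0.187,-0.607,0,-0.215],[0.187,-0.607,0,-0.215],[0.187,-0.607,0,-0.215],[0.187,-0.607,0,-0.215],[0.187,-0.607,0,-0.215],[0.187,-0.607,0,-0.215],[0.187,-0.607,0,-0.215]]}}

```text
time: 2.1
tool_pos: [0.4418, -0.3881, 0.2038]
ee_rot: [-3.14, -0.0, 1.491]
wrist_force: [-0.7, 0.7, 1.0]
width: 0.0657
finger_force: 0.0
```

Call:
{"fn": "arm_command", "kwargs": {"targets": [[0.001,0.005,-0.08,0],[0.001,0.005,-0.16,0],[0.001,0.005,-0.22,0],[0.001,0.005,-0.244,0],[0.001,0.005,-0.244,0]]}}

```text
time: 2.52
tool_pos: [0.4402, -0.3799, 0.0787]
ee_rot: [-3.135, -0.006, 1.493]
wrist_force: [-0.5, 0.2, -0.6]
width: 0.0659
finger_force: 0.0
```

Call:
{"fn": "arm_command", "kwargs": {"targets": [[0,0,0,0],[0,0,0,0],[0,0,0,0],[0,0,0,0],[0,0,0,0],[0,0,0,0]], "claw": 1}}

```text
time: 3.02
tool_pos: [0.4428, -0.3825, 0.0847]
ee_rot: [3.14, 0.001, 1.493]
wrist_force: [-0.6, 0.7, 0.4]
width: 0.0291
finger_force: 0.0
```

Call:
{"fn": "arm_command", "kwargs": {"targets": [[0,0,0.05,0],[0,0,0.12,0],[0,0,0.2,0],[0,0,0.2,0],[0,0,0.2,0]]}}

```text
time: 3.43
tool_pos: [0.4438, -0.3836, 0.1878]
ee_rot: [3.135, 0.005, 1.493]
wrist_force: [0.2, 0.9, -1.0]
width: 0.0005
finger_force: 0.0
```

```bash
python3 - <<'E'
from h import *
a=robot.snapshot('scene')[:,:,::-1];b=robot.snapshot('top')[:,:,::-1]
print(robot.get_obs()['tool_pos'])
cv2.imwrite('pics/g1.png',np.vstack([cv2.resize(a[110:290,100:360],(780,540)) [:290],cv2.resize(b[230:310,400:560],(580,290))] if 0 else [cv2.resize(a[100:260,120:340],(400,291)),cv2.resize(b[210:310,400:540],(400,286))]))
E
```

```text
[ 0.44213676 -0.38193488  0.18292262]
```

View pics/g1.png

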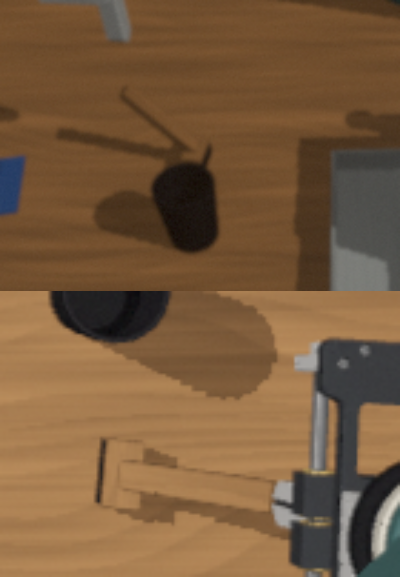

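The fingers were still closing when I lifted, so they missed the handle. The picture shows the brush undisturbed (block at (120,472) in the lower half), so I'll try again.

Call:
{"fn": "arm_command", "kwargs": {"targets": [[0,0,0,0],[0,0,0,0],[0,0,0,0],[0,0,0,0],[0,0,0,0],[0,0,0,0],[0,0,0,0]], "claw": 0.5}}

```text
time: 4.12
tool_pos: [0.4424, -0.3822, 0.1834]
ee_rot: [3.142, -0.0, 1.493]
wrist_force: [0.5, 0.2, -0.7]
width: 0.0436
finger_force: 0.0
```

Call:
{"fn": "arm_command", "kwargs": {"targets": [[0,-0.004,-0.05,0],[0,-0.004,-0.12,0],[0,-0.004,-0.18,0],[0,-0.004,-0.2,0],[0,-0.004,-0.2,0],[0,-0.004,-0.2,0]]}}

```text
time: 4.62
tool_pos: [0.4426, -0.3844, 0.0841]
ee_rot: [3.141, 0.0, 1.493]
wrist_force: [0.5, -0.6, 0.7]
width: 0.0469
finger_force: 0.0
```

Call:
{"fn": "arm_command", "kwargs": {"targets": [[0,0,0,0],[0,0,0,0],[0,0,0,0],[0,0,0,0],[0,0,0,0],[0,0,0,0],[0,0,0,0]], "claw": 1}}

```text
time: 5.2
tool_pos: [0.4428, -0.3849, 0.0847]
ee_rot: [3.14, 0.002, 1.493]
wrist_force: [0.3, -0.7, 3.2]
width: 0.0199
finger_force: 30.0
```

Call:
{"fn": "arm_command", "kwargs": {"targets": [[0,0,0.05,0],[0,0,0.1,0],[0,0,0.16,0],[0,0,0.2,0],[0,0,0.2,0],[0,0,0.2,0],[0,0,0.2,0],[0,0,0.2,0]]}}

```text
time: 5.87
tool_pos: [0.4414, -0.3832, 0.1804]
ee_rot: [-3.138, -0.004, 1.493]
wrist_force: [0.2, 0.3, -1.9]
width: 0.0199
finger_force: 30.0
```

```bash
python3 - <<'E'
from h import *
a=robot.snapshot('scene')[:,:,::-1];b=robot.snapshot('top')[:,:,::-1]
o=robot.get_obs();print(o['tool_pos'],o['wrist_force'],o['finger_force'])
cv2.imwrite('pics/g2.png',np.hstack([cv2.resize(a[80:230,120:270],(400,400),interpolation=2),cv2.resize(b[200:340,400:540],(400,400),interpolation=2)]))
E
```

```text
[ 0.4415962  -0.3833862   0.18090212] [ 0.95105     0.01227528 -1.47189474] 29.99922752380371
```

View pics/g2.png

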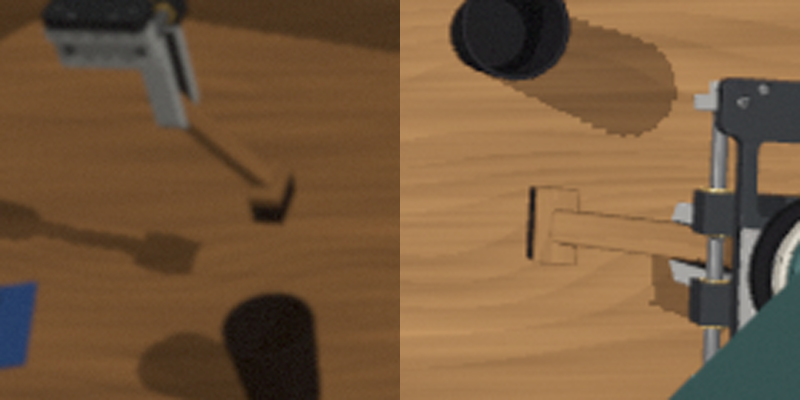

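The brush is held and still upright (block at (272,200) in the left view). To reach behind the pieces under the hood, it has to lean further, so I'll press and drag it on the bench.

Call:
{"fn": "arm_command", "kwargs": {"targets": [[0,0,-0.08,0],[0,0,-0.14,0],[0,0,-0.185,0],[0,-0.02,-0.2,0],[0,-0.04,-0.215,0],[0,-0.06,-0.23,0],[0,-0.08,-0.25,0],[0,-0.1,-0.25,0]]}}

```text
time: 6.63
tool_pos: [0.4419, -0.4348, 0.0569]
ee_rot: [-3.14, -0.002, 1.492]
wrist_force: [0.9, 1.8, 0.9]
width: 0.0195
finger_force: 30.0
```

Call:
{"fn": "arm_command", "kwargs": {"targets": [[0,-0.01,0,0],[0,-0.01,0.07,0],[0,-0.01,0.14,0],[0,-0.01,0.2,0],[0,0,0.2,0],[0,0,0.2,0]]}}

```text
time: 7.13
tool_pos: [0.4437, -0.4359, 0.1618]
ee_rot: [3.136, 0.006, 1.493]
wrist_force: [-0.1, 0.1, -0.9]
width: 0.0199
finger_force: 30.0
```

```bash
python3 - <<'E'
from h import *
a=robot.snapshot('scene')[:,:,::-1];b=robot.snapshot('top')[:,:,::-1]
cv2.imwrite('pics/s3.png',a);cv2.imwrite('pics/t3.png',b)
o=robot.get_obs();print(o['tool_pos'],o['wrist_force'],o['finger_force'])
cv2.imwrite('pics/g3.png',np.hstack([cv2.resize(a[80:230,100:250],(400,400),interpolation=2),cv2.resize(b[200:340,400:540],(400,400),interpolation=2)]))
E
```

```text
[ 0.44198097 -0.4341536   0.15710985] [ 0.69340265 -0.04379157 -1.82051921] 29.99896377325058
```

View pics/g3.png

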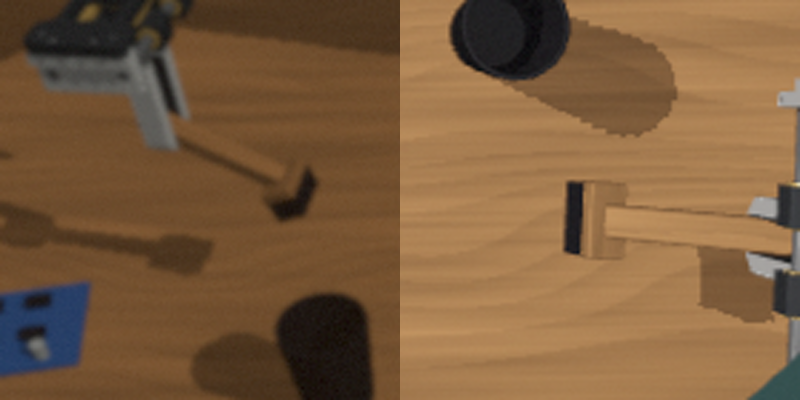

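The brush now leans about 21° further, with its lead edge about 86 mm ahead of the TCP (block at (595,218) in the right-hand view). Next I'll move to the terminal.

Call:
{"fn": "arm_command", "kwargs": {"targets": [[0.06,0.1,0.02,-0.103],[0.14,0.24,0.02,-0.103],[0.2,0.36,0.02,-0.103],[0.25,0.45,0.02,-0.103],[0.29,0.52,0.02,-0.103],[0.34,0.6,0.02,-0.103]]}}

```text
time: 7.73
tool_pos: [0.5635, -0.216, 0.165]
ee_rot: [-3.137, -0.0, 1.277]
wrist_force: [1.6, -1.3, -1.4]
width: 0.0197
finger_force: 30.0
```

Call:
{"fn": "arm_command", "kwargs": {"targets": [[0.04,0.08,0,0],[0.08,0.14,0,0],[0.108,0.2,0,0],[0.108,0.208,0,0],[0.108,0.208,0,0],[0.108,0.208,0,0],[0.108,0.208,0,0]]}}

```text
time: 8.32
tool_pos: [0.6171, -0.1154, 0.1667]
ee_rot: [-3.139, 0.001, 1.276]
wrist_force: [-1.0, -1.0, -2.7]
width: 0.0195
finger_force: 30.0
```

```bash
python3 - <<'E'
from h import *
a=robot.snapshot('scene')[:,:,::-1];b=robot.snapshot('top')[:,:,::-1]
o=robot.get_obs();print(o['tool_pos'],o['ee_rot'],o['wrist_force'],o['finger_force'])
cv2.imwrite('pics/g4.png',np.hstack([cv2.resize(a[100:300,280:480],(400,400),interpolation=2),cv2.resize(b[90:290,160:360],(400,400),interpolation=2)]))
E
```

```text
[ 0.61738684 -0.11570283  0.16754246] [-3.14079292e+00  5.63202622e-04  1.27480986e+00] [-0.39973269 -0.23181885 -1.33487023] 29.99066412448883
```

View pics/g4.png

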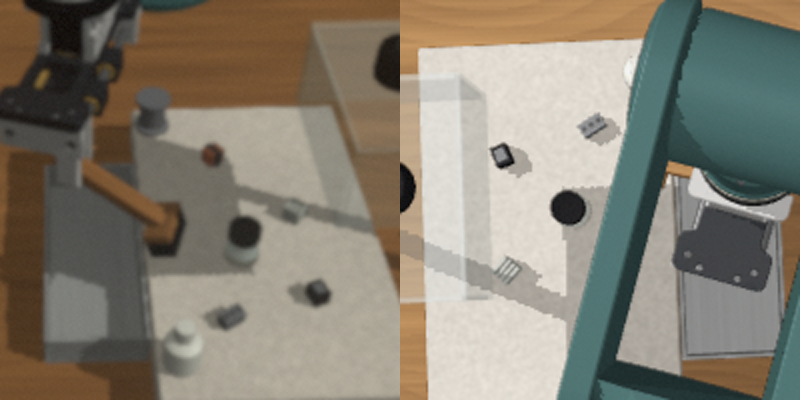

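The scene view shows the brush block at crop (165,228), held above the tray edge with its lean intact and all pieces untouched. I'll check the predicted lead edge against that pixel.

```bash
python3 - <<'E'
from h import *
t=np.array([.6174,-.1157,.1675+.019]);y=1.275;d=np.array([np.cos(y)*0+0.2915,.9566,0]);p=np.array([.9566,-.2915,0])
for phi in (15,21,26):
  f=np.radians(phi);X=np.cos(f)*d+np.array([0,0,np.sin(f)]);Z=-np.sin(f)*d+np.array([0,0,np.cos(f)])
  h=-np.sin(np.radians(40))*X+np.cos(np.radians(40))*Z; foot=t-.102*h
  q=lambda x,yy,z: np.round((np.array(pix('scene',foot+x*X+yy*p+(z-.024)*Z))-[280,100])*2)
  print(phi,'leadnear',q(-.012,.022,0),'leadfar',q(-.012,-.022,0),'backnear',q(.012,.022,0),'backtopnear',q(.013,.022,.028),'fronttopnear',q(-.013,.022,.028))
E
```

```text
15 leadnear [150. 257.] leadfar [161. 223.] backnear [175. 258.] backtopnear [170. 236.] fronttopnear [142. 236.]
21 leadnear [159. 253.] leadfar [170. 219.] backnear [184. 252.] backtopnear [176. 230.] fronttopnear [149. 231.]
26 leadnear [167. 249.] leadfar [177. 214.] backnear [191. 246.] backtopnear [181. 223.] fronttopnear [153. 227.]
```

Call:
{"fn": "arm_command", "kwargs": {"targets": [[0.03,0.05,0,0],[0.07,0.12,0,0],[0.098,0.172,0,0],[0.098,0.172,-0.04,0],[0.098,0.172,-0.09,0],[0.098,0.172,-0.125,0],[0.098,0.172,-0.135,0],[0.098,0.172,-0.135,0]]}}

```text
time: 9.08
tool_pos: [0.6664, -0.0293, 0.0999]
ee_rot: [-3.14, 0.0, 1.275]
wrist_force: [0.4, -0.0, -1.5]
width: 0.0198
finger_force: 30.0
```

```bash
python3 - <<'E'
from h import *
a=robot.snapshot('scene')[:,:,::-1]
o=robot.get_obs();print(o['tool_pos'],o['ee_rot'],o['wrist_force'],o['finger_force'])
cv2.imwrite('pics/g5.png',cv2.resize(a[120:310,300:500],(760,600)[:1]+(600,),interpolation=2))
E
```

```text
[ 0.66705005 -0.02896385  0.10101154] [ 3.14148022e+00 -6.17262933e-04  1.27558566e+00] [ 0.60537889  0.4320923  -1.65886395] 29.997080862522125
```

View pics/g5.png

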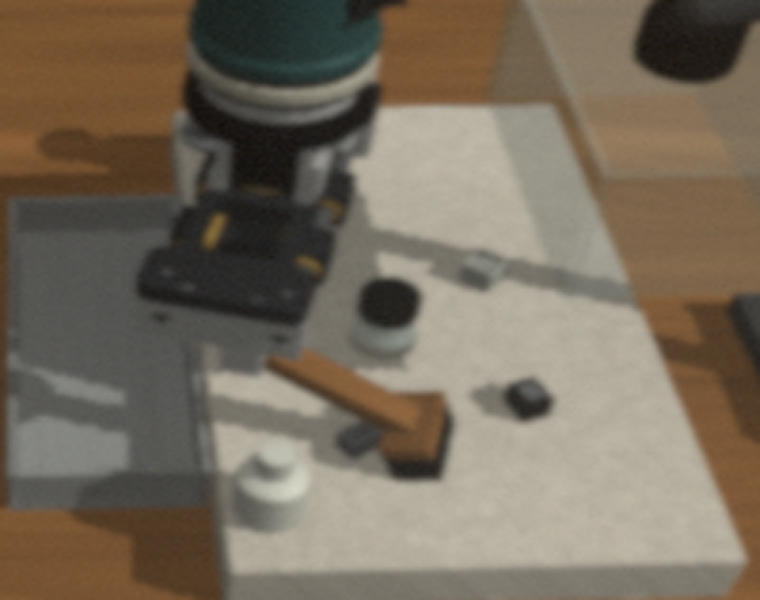

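The block stands behind the terminal (block at (420,440), terminal at (360,438)), clear of the jar and bottle. I'll sweep it now.

Call:
{"fn": "arm_command", "kwargs": {"targets": [[-0.008,-0.026,0,0],[-0.017,-0.056,0,0],[-0.026,-0.086,0,0],[-0.035,-0.116,0,0],[-0.044,-0.146,0,0],[-0.053,-0.176,0,0],[-0.062,-0.206,0,0],[-0.072,-0.236,0,0]]}}

```text
time: 9.8
tool_pos: [0.6303, -0.1481, 0.1004]
ee_rot: [-3.141, 0.0, 1.276]
wrist_force: [0.2, 0.5, -2.5]
width: 0.0194
finger_force: 30.0
```

Call:
{"fn": "arm_command", "kwargs": {"targets": [[0,0,0,0],[0,0,0.06,0],[0,0,0.12,0]]}}

```text
time: 10.05
tool_pos: [0.6291, -0.1458, 0.1577]
ee_rot: [-3.134, -0.001, 1.276]
wrist_force: [1.2, 0.2, -1.0]
width: 0.0198
finger_force: 30.0
```

```bash
python3 - <<'E'
from h import *
a=robot.snapshot('scene')[:,:,::-1]
o=robot.get_obs();print(o['tool_pos'],o['ee_rot'],o['wrist_force'],o['finger_force'])
cv2.imwrite('pics/g6.png',cv2.resize(a[120:310,270:470],(760,600)[:1]+(600,),interpolation=2))
E
```

```text
[ 0.63334662 -0.14671559  0.16806327] [ 3.13245314e+00 -6.63147692e-04  1.27693498e+00] [ 0.62234989 -0.65729236  4.04641479] 29.99709963798523
```

View pics/g6.png

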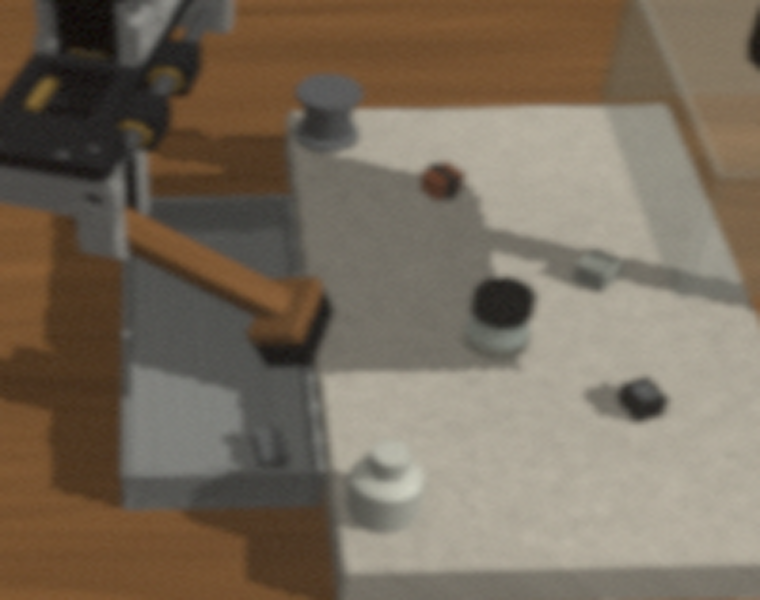

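The terminal is in the tray (crop (265,445)) and nothing else has moved. I've used all 10 views, so from here I'll check positions numerically. Next is the relay.

Call:
{"fn": "arm_command", "kwargs": {"targets": [[0.02,0.04,-0.02,0.06],[0.04,0.1,-0.04,0.12],[0.052,0.17,-0.064,0.151],[0.052,0.23,-0.064,0.151],[0.052,0.29,-0.064,0.151],[0.052,0.34,-0.064,0.151],[0.052,0.38,-0.064,0.151],[0.052,0.4,-0.064,0.151]]}}

```text
time: 10.77
tool_pos: [0.6569, 0.0574, 0.1284]
ee_rot: [3.142, -0.002, 1.597]
wrist_force: [-0.3, -0.1, -2.1]
width: 0.0198
finger_force: 30.0
```

Call:
{"fn": "arm_command", "kwargs": {"targets": [[0,0,0,0],[0,0,0,0],[0,0,-0.02,0],[0,0,-0.04,0],[0,0,-0.056,0],[0,0,-0.056,0],[0,0,-0.056,0]]}}

```text
time: 11.35
tool_pos: [0.6566, 0.0532, 0.0994]
ee_rot: [-3.14, -0.0, 1.592]
wrist_force: [0.0, -1.0, -1.2]
width: 0.0194
finger_force: 30.0
```

```bash
python3 - <<'E'
from h import *
a=robot.snapshot('scene');cv2.imwrite('pics/g7.png',a[:,:,::-1])
o=robot.get_obs();print(o['tool_pos'],o['ee_rot'],o['wrist_force'],o['finger_force'])
# dark & wood blobs round the relay
u,v=map(int,pix('scene',(.6567,.1148,.048)));print(u,v)
w=a[v-22:v+23,u-25:u+35].astype(int)
m=w.sum(2)//3; r=w[:,:,0]-w[:,:,2]
for row in range(0,45,2): print(''.join('#' if m[row,c]<60 else ('w' if r[row,c]>45 else '.') for c in range(60)))
E
```

```text
[0.65674431 0.05344635 0.09992941] [-3.14031194e+00 -1.90411225e-04  1.59268155e+00] [ 0.16162868 -0.26791839 -1.42162362] 29.99617964029312
438 244
..........................................................ww
..........................................................ww
............................................................
.......wwwwwwwwwwwwwwwwww...................................
........wwwwwwwwwwwwwwwwwwwwwwwwwwwwwwwwwww.................
.............wwwwwwwwwwwwwwwwwwwwwwwwwwwwwww................
...................wwwwwwwwwwwwwwwwwwwwwwwwww...............
........................wwwwwwwwwwwwwwwwwwwww...............
..............................wwwwwwwwwwwwwwww..............
.........................####.......wwwwwwwwww..............
......................##....#......wwwwwwwwwwww.............
.....................####..........wwwwwwwwwwwww............
.....................###########...wwwwwwwwwwwww............
.....................###########....wwww.....#..............
.......................########......###########............
.........................#...........###########............
......................................####..................
............................................................
............................................................
............................................................
............................................................
............................................................
............................................................
```

The block (at about (467,245)) sits behind the relay (about (451,246)), so I'll sweep.

Call:
{"fn": "arm_command", "kwargs": {"targets": [[0,-0.016,0,0],[0.001,-0.04,0,0],[0.001,-0.068,0,0],[0.002,-0.096,0,0],[0.002,-0.124,0,0],[0.003,-0.152,0,0],[0.004,-0.18,0,0],[0.004,-0.208,0,0]]}}

```text
time: 12.07
tool_pos: [0.6592, -0.0519, 0.1006]
ee_rot: [3.141, 0.0, 1.593]
wrist_force: [0.0, 0.5, -2.0]
width: 0.0196
finger_force: 30.0
```

Call:
{"fn": "arm_command", "kwargs": {"targets": [[0,-0.028,0,0],[0.001,-0.056,0,0],[0.001,-0.084,0,0],[0.002,-0.112,0,0],[0.002,-0.14,0,0],[0.003,-0.168,0,0],[0.003,-0.196,0,0],[0.003,-0.202,0,0]]}}

```text
time: 12.73
tool_pos: [0.6604, -0.1542, 0.1004]
ee_rot: [-3.141, 0.001, 1.591]
wrist_force: [0.5, -0.5, -1.5]
width: 0.0196
finger_force: 30.0
```

Call:
{"fn": "arm_command", "kwargs": {"targets": [[0,0,0,0],[0,0,0.05,0],[0,0,0.12,0],[-0.05,0,0.12,0],[-0.12,0,0.12,0],[-0.12,0,0.12,0]]}}

```text
time: 13.23
tool_pos: [0.5942, -0.1492, 0.159]
ee_rot: [-3.133, -0.002, 1.594]
wrist_force: [0.1, -0.2, -3.7]
width: 0.0197
finger_force: 30.0
```

```bash
cat >> h.py <<'E'
def show(a,x0,x1,y0,y1,z,st=.004):
    # rectified brightness/colour map on plane z: rows x down from x1, cols y from y0 (right)..
    for x in np.arange(x1,x0,-st*2):
        s=''
        for y in np.arange(y0,y1,st):
            u,v=pix('scene',(x,y,z));p=a[int(round(v)),int(round(u))].astype(int);m=p.mean()
            s+='r' if p[0]-p[2]>40 else '#' if m<55 else '+' if m<85 else '-' if m<115 else '.'
        print(f'{x*1000:.0f}',s)
E
python3 - <<'E'
from h import *
a=robot.snapshot('scene');cv2.imwrite('pics/g8.png',a[:,:,::-1])
o=robot.get_obs();print(o['tool_pos'],o['ee_rot'],o['wrist_force'],o['finger_force'])
show(a,.45,.71,-.16,.15,.02)
E
```

```text
[ 0.59735023 -0.14956521  0.15954836] [-3.13794976e+00 -1.70881547e-03  1.59375768e+00] [ 1.09517912 -0.36287112 -1.70872184] 29.996176064014435
710 rrrr++++-+++++++++++++++++++++--+-............................................
702 rrr+++++++++++++++++++++++++++---.............................................
694 rrr+-------------+++++++++++++-.-..---........................................
686 rrr+-.............-+++++++++--....--..........................................
678 rrr+-............--+++++++++--................................................
670 rrr+-.........----+++++#++++--................................................
662 rrr+-........-+++++++#####++--................................................
654 rrr+-.......--++-+--+#####++--................................................
646 r#+-............-..-+####+++--................................................
638 rr+-..............-+++++++++--................................................
630 r##-..............-+++++++++--................................................
622 #r+-.........----+++++++++++--........
[... 1083 characters left out ...]
-------------.........----....-.--..
510 rr+++++++++++++++++++++rrrrrr##-------------------------....---------.--......
502 rr++++++++++++++++++++rrrrrrrr++----------------------------------............
494 rr+++++++++++++++++++++rrrrrrr#-----------------------------..................
486 rr+++++++++++++++++++rrrrrrrrr#--------------------------.....................
478 rr+++++++++++++++rrrrrrrrrrrrr+------------------------.......................
470 ++++++++++#+rrrrrrrrrrrrrrrrrr-------------------------.......................
462 ---++#+#rrrrrrrrrrrrrrrrrrrrr+-------------------------.......................
454 ---++rrrrrrrrrrrrrrr++++++++r--------------------+++---.......................
```

The relay is in the tray at about (657,−66). Next is the heatsink.

Call:
{"fn": "arm_command", "kwargs": {"targets": [[-0.06,0.02,0,0],[-0.102,0.08,-0.02,0],[-0.102,0.15,-0.05,0],[-0.102,0.22,-0.064,0],[-0.102,0.29,-0.064,0],[-0.102,0.34,-0.064,0],[-0.102,0.38,-0.064,0],[-0.102,0.4,-0.064,0]]}}

```text
time: 13.95
tool_pos: [0.5502, 0.0524, 0.129]
ee_rot: [3.14, -0.001, 1.597]
wrist_force: [0.7, 0.3, -2.0]
width: 0.0198
finger_force: 30.0
```

Call:
{"fn": "arm_command", "kwargs": {"targets": [[0,0,0,0],[0,0,0,0],[0,0,-0.02,0],[0,0,-0.04,0],[0,0,-0.056,0],[0,0,-0.056,0],[0,0,-0.056,0]]}}

```text
time: 14.53
tool_pos: [0.549, 0.0483, 0.0995]
ee_rot: [-3.14, 0.0, 1.592]
wrist_force: [0.3, 0.8, -1.8]
width: 0.0196
finger_force: 30.0
```

```bash
python3 - <<'E'
from h import *
a=robot.snapshot('scene');cv2.imwrite('pics/g9.png',a[:,:,::-1])
o=robot.get_obs();print(o['tool_pos'],o['ee_rot'],o['wrist_force'],o['finger_force'])
show(a,.48,.61,0,.18,.048,.003)
E
```

```text
[0.54921413 0.04831677 0.09997604] [-3.14024221e+00  2.61604306e-04  1.59255390e+00] [ 0.22084977  0.23473549 -1.48846791] 29.992534518241882
610 -----------------...........................................
604 -----------------+---.......................................
598 --------------+#####++......................................
592 -------------+########+.....................................
586 -------------+#########+....................................
580 -------------+#########+-..................................-
574 -------------++#########-................--++--.........----
568 --------------+########+-.......----------+#####++----------
562 ---------------++####++.......----+++++---+#######++-------.
556 -------------------..........----+++++++--++r+####+---......
550 ------------------.........------+-----++++rrrrrrr--........
544 -----------------------------------------+rrrrrrrr-.........
538 ---------------------------------------+++++rrrrrr-.........
532 -------------------------------------+++++rrrrrrr++-........
526 ----------------------------------++###+rrrrrrrr+++.........
520 -------------------------.....---#######rrrrrrr+++--........
514 -----------------------......--+#####+#+rrrrrrrr+++.........
508 ---------------------------+++########+#rr-..--rr+-.........
502 ------------------+++++++++#######+++#+++-......-.-.........
496 -------------------++++++++######++++--.....................
490 ----------------+++++++++++++#++++--........................
484 ----------+++--++#+++++++++++++-............................
```

Call:
{"fn": "arm_command", "kwargs": {"targets": [[0,-0.016,0,0],[0.001,-0.04,0,0],[0.001,-0.068,0,0],[0.002,-0.096,0,0],[0.002,-0.124,0,0],[0.003,-0.152,0,0],[0.004,-0.18,0,0],[0.004,-0.208,0,0]]}}

```text
time: 15.25
tool_pos: [0.5516, -0.0568, 0.1009]
ee_rot: [3.141, 0.0, 1.593]
wrist_force: [0.6, 0.3, -1.7]
width: 0.02
finger_force: 30.0
```

Call:
{"fn": "arm_command", "kwargs": {"targets": [[0,-0.028,0,0],[0.001,-0.056,0,0],[0.001,-0.084,0,0],[0.002,-0.112,0,0],[0.002,-0.14,0,0],[0.003,-0.168,0,0],[0.003,-0.196,0,0],[0.003,-0.2,0,0]]}}

```text
time: 15.92
tool_pos: [0.5531, -0.1579, 0.1005]
ee_rot: [3.142, 0.001, 1.591]
wrist_force: [-0.1, 0.6, -1.7]
width: 0.0197
finger_force: 30.0
```

Call:
{"fn": "arm_command", "kwargs": {"targets": [[0,0,0,0],[0,0,0.05,0],[0,0,0.12,0],[0,0,0.12,0]]}}

```text
time: 16.25
tool_pos: [0.5566, -0.1555, 0.1681]
ee_rot: [3.13, 0.004, 1.594]
wrist_force: [0.8, -1.0, 1.4]
width: 0.0202
finger_force: 30.0
```

```bash
python3 - <<'E'
from h import *
a=robot.snapshot('scene');cv2.imwrite('pics/g10.png',a[:,:,::-1])
o=robot.get_obs();print(o['tool_pos'],o['ee_rot'],o['wrist_force'],o['finger_force'])
show(a,.42,.71,-.16,.15,.02)
E
```

```text
[ 0.55577898 -0.15520851  0.16552497] [3.13241532e+00 3.09857960e-03 1.59439773e+00] [-0.44203568 -0.95922056 -0.67664366] 29.993270337581635
710 rrrr+-++++++++++++++++++++++++--+-............................................
702 rrr+++++++++++++++++++++++++++---.............................................
694 rrr+-------------+++++++++++++-.-..---........................................
686 rrr+-............--+++++++++--....--..........................................
678 rrr+-............-++++++++++--................................................
670 rrr+-.........---++++++#++++--................................................
662 rrr+-........-+++++++#####++--................................................
654 rrr+-.......---+++-++#####++--................................................
646 r#+--...........-.--+####+++--................................................
638 rr+-..............-+++++++++--................................................
630 r#+-.............--+++++++++--................................................
622 ###--........----+++++++++++--...........
[... 1412 characters left out ...]
---------------.....................
478 rr++++++++++++++++++++######++-------------------------.......................
470 r++++++++++++++++++++########+-------------------------.......................
462 r++++++++++++++++++++r#######+-------------------------.......................
454 r++++++++++++++++++++rrrrrrr#+-------------------+++---.......................
446 rr++++++++++++++++++rrrrrrrr#-------------------++##+--.......................
438 rrrrrrrrrrrrrrrrrrr+rrrrrrrr#+-----------------++++##-........................
430 rrrrrrrrrrrrrrrr##rrrrrrrrrr++------------------rr+##-........................
422 rrrrrrrrrrrrr##rrrrrrrrrrrrr+--------------.....-r++r-........................
```

The heatsink is in the tray at about (560,−68). The transformer is the last one.

Call:
{"fn": "arm_command", "kwargs": {"targets": [[-0.03,0.04,0,0.05],[-0.07,0.1,0,0.1],[-0.11,0.17,-0.03,0.161],[-0.138,0.23,-0.064,0.161],[-0.138,0.269,-0.064,0.161],[-0.138,0.269,-0.064,0.161],[-0.138,0.269,-0.064,0.161]]}}

```text
time: 16.88
tool_pos: [0.4833, -0.0194, 0.1275]
ee_rot: [-3.14, -0.0, 1.934]
wrist_force: [0.4, -0.3, -1.9]
width: 0.0199
finger_force: 30.0
```

Call:
{"fn": "arm_command", "kwargs": {"targets": [[0,0,0,0],[0,0,-0.02,0],[0,0,-0.04,0],[0,0,-0.056,0],[0,0,-0.056,0],[0,0,-0.056,0]]}}

```text
time: 17.38
tool_pos: [0.4837, -0.0209, 0.0997]
ee_rot: [-3.14, -0.001, 1.93]
wrist_force: [-0.2, 0.3, -1.6]
width: 0.0196
finger_force: 30.0
```

```bash
python3 - <<'E'
from h import *
a=robot.snapshot('scene');cv2.imwrite('pics/g11.png',a[:,:,::-1])
o=robot.get_obs();print(o['tool_pos'],o['ee_rot'],o['wrist_force'],o['finger_force'])
show(a,.38,.53,-.06,.12,.048,.003)
E
```

```text
[ 0.4838077  -0.02083766  0.10006304] [-3.14050838e+00 -6.46150239e-04  1.93003350e+00] [ 0.48381384  0.10912778 -2.702243  ] 29.990643560886383
530 +++-------------------------------------------------........
524 ++++-------------------------------------------.............
518 ++++---------------------------------------.................
512 ++++-----------------------------------.....................
506 ++++----------------------------------......................
500 ++++----------------------------------......................
494 +++----------------------------------.......................
488 +++-----------------------------------......................
482 +++---------------------------++++------++--................
476 +++-------------------------+++###+----+##++-...............
470 r+++------------------------+##+##++--++######--............
464 r+++------------------------+#rr+##+++#########-............
458 r++-------------------------+rrr+#+++##++######+............
452 r++--------------------------++##+r++##+++++##+-............
446 r++---------------------------++++r+######rrrr+.............
440 r++---------------......-----++++#########+rrr-.............
434 r++---------...++++-----+++++#############rrrr..............
428 r++---+++++---+++++++++###############+rrrrrr...............
422 r#+-+++++++++++++++++++###############rrrrrr-...............
416 r+++++++++#####++++++++########+#++++rrrrrrr................
410 rr++++#########+++++++++#++++---.......-rrr.................
404 rr+-++#########++++++++++---................................
398 rr---+#########++++++++-....................................
392 rrr---+#########++++----....................................
386 rrr---+###+++###++++----....................................
380 rrrrrr+++++++####++++-----.....----rrrrrrrrrrrrrrrr.........
```

Call:
{"fn": "arm_command", "kwargs": {"targets": [[0.006,-0.016,0,0],[0.015,-0.04,0,0],[0.024,-0.066,0,0],[0.035,-0.094,0,0],[0.045,-0.122,0,0],[0.056,-0.15,0,0],[0.066,-0.178,0,0],[0.077,-0.206,0,0]]}}

```text
time: 18.1
tool_pos: [0.5232, -0.1253, 0.1008]
ee_rot: [3.141, 0.0, 1.93]
wrist_force: [0.2, -0.6, -1.3]
width: 0.0197
finger_force: 30.0
```

Call:
{"fn": "arm_command", "kwargs": {"targets": [[0.008,-0.024,0,0],[0.016,-0.044,0,0],[0.016,-0.044,0,0],[0.016,-0.044,0.06,0],[0.016,-0.044,0.12,0],[0.016,-0.044,0.12,0]]}}

```text
time: 18.6
tool_pos: [0.5338, -0.1464, 0.1673]
ee_rot: [3.133, 0.007, 1.931]
wrist_force: [1.2, 0.2, 0.5]
width: 0.0197
finger_force: 30.0
```

```bash
python3 - <<'E'
from h import *
a=robot.snapshot('scene');cv2.imwrite('pics/g12.png',a[:,:,::-1])
o=robot.get_obs();print(o['tool_pos'],o['ee_rot'],o['wrist_force'],o['finger_force'])
show(a,.43,.71,-.16,.1,.02)
E
```

```text
[ 0.53285793 -0.14599881  0.16469279] [3.13518248 0.00521544 1.93110424] [ 0.28930081  0.45538495 -1.85435786] 29.998186826705933
710 rrr+++++++++++++++++++++++++++--+-...............................
702 rrr+++++++++++++++++++++++++++---................................
694 rr++-------------++++++++++++--.-..--............................
686 rrr+-............--+++++++++--....--.............................
678 rrr+-............--+++++++++--...................................
670 rrr+-.........----+++++#++++--...................................
662 rrr+-........-+++++++#####++--...................................
654 rrr+-.......--++++-++#####++--...................................
646 #r+-............--.-+####+++--...................................
638 rr+-..............-+++++++++--...................................
630 r##-..............-++++-++++--...................................
622 ###--........----+++++++++++-....................................
614 rr+-.....----++++++++++++++++-...................................
606 rr+-----+++++++++++++++++++++---------------------------
[... 779 characters left out ...]

510 rr++++++++++++++++++rrrr+++++---------------------------...------
502 rr++++++++++++++++++rrrr++++-------------------------------------
494 rr++++++++++++++++++++++++++--------------------------------.....
486 rr++++++++++++++++++++++++++-----------------------------........
478 rr++++++++++++++++++++++++++---------------------------..........
470 r+++++++++++++++++++++++++++---------------------------..........
462 r+++++++++++++++++++++++++++---------------------------..........
454 r+++++++++++++++++++++++++++---------------------------..........
446 rr++++++++++++++++++++++++++---------------------------..........
438 rrrrrrrrrrrrrrrrrrrrrrrrrrr+------------------------.............
```

All four pieces are in the tray, the transformer at about (510,−68). Next I'll undo the lean by pushing the block's back face against the tray's outer wall while raising the gripper.

Call:
{"fn": "arm_command", "kwargs": {"targets": [[-0.03,-0.06,0,-0.05],[-0.07,-0.14,0,-0.11],[-0.1,-0.2,0,-0.161],[-0.1,-0.246,0,-0.161],[-0.1,-0.246,0,-0.161],[-0.1,-0.246,0,-0.161]]}}

```text
time: 19.15
tool_pos: [0.4796, -0.2686, 0.1587]
ee_rot: [-3.139, -0.002, 1.592]
wrist_force: [0.0, 0.9, -2.5]
width: 0.0198
finger_force: 30.0
```

Call:
{"fn": "arm_command", "kwargs": {"targets": [[0,0,-0.05,0],[0,0,-0.11,0],[0,0,-0.16,0],[0,0,-0.185,0],[0,0,-0.196,0],[0,0,-0.196,0]]}}

```text
time: 19.65
tool_pos: [0.48, -0.2669, 0.0611]
ee_rot: [-3.139, -0.002, 1.595]
wrist_force: [-0.1, -0.4, -2.2]
width: 0.02
finger_force: 30.0
```

```bash
python3 - <<'E'
from h import *
a=robot.snapshot('scene');cv2.imwrite('pics/g13.png',a[:,:,::-1])
o=robot.get_obs();print(o['tool_pos'],o['ee_rot'],o['wrist_force'],o['finger_force'])
show(a,.42,.55,-.28,-.08,.036,.003)
E
```

```text
[ 0.48103548 -0.26792502  0.06282937] [ 3.14132580e+00 -1.75181225e-04  1.59447528e+00] [ 1.11045407 -0.57709179 -1.2949082 ] 29.998811781406403
550 rrrrrrrrrrrrrrrrrrrrrrrrrrrrrrrrrrrrrrrrrrr++++++++++++++++++++++++
544 rrrrrrrrrrrrrrrrrrrrrrrrrrrrrrrrrrrrrrrrrrr++++++++++++++++++++++++
538 rrrrrrrrrrrrrrrrrrrrrrrrrrrrrrrrrrrrrrrrrrr+++++++++++++++++++++++#
532 rrrrrrrrrrrrrrrrrrrrrrrrrrrrrrrr######rrrrr++++++++++++++++++++++++
526 rrrrrrrrrrrrrrrrrrrrrrrrrrrrrrr##########rr+++++++++++++++++++++++r
520 rrrrrrrrrrrrrrrrrrrrrrrrrrrrrr##########rrr+++++++++++++++++++++++r
514 rrrrrrrrrrrrrrrrrrrrrrrrrrrrrrrrr#######rr+++++++++++++++++++++++++
508 rrrrrrrrrrrrrrrrrrrrrrrrrrrrrrrrrrrrr###rr+++++++++++++++++++++++++
502 rrrrrrrrrrrrrrrrrrrrrrrrrrrrrrrrrrrrr###rr+++++++++++++++++++++++++
496 rrrrrrrrrrrrrrrrrrrrrrrrrrrrrrrrrrrrr###rr+++++++++++++++++++++++++
490 rrrrrrrrrrrrrrrrrrrrrrrrrrrrrrrrrrrrr###rr+++++++++++++++++++++++++
484 rrrrrrrrrrrrrrrrrrrrrrrrrrrrrrrrrrrrr###rr+++++++++++++++++++++++++
478 rrrrrrrrrrrrrrrrrrrrrrrrrrrrrrrrrrrrr##rrr+++++++++++++++++++++++++
472 rrrrrrrrrrrrrrrrrrrrrrrrrrrrrrrrrrrrrrrrrr+++++++++++++++++++++++++
466 ------+rrrrrrrrrrrrrrrrrrrrrrrrrrrrrrrrrrr+++++++++++++++++++++++++
460 ------+rrrrrrrrrrrrrrrrrrrrrrrrrrrrrrrrrrrrrrrrrrrrrrrrrrrrrr+rr+r+
454 ------rrrrrrrrrrrrrrrrrrrrrrrrrrrrrrrrrrrrrrrrrrrrrrrrrrrrrrrrrrrrr
448 -----rrrrrrrrrrrrrrrrrrrrrrrrrrrrrrrrrrrrrrrrrrrrrrrrrrrrrrrrrrrrr+
442 ----rrrrrrrrrrrrrrrrrrrrrrrrrrrrrrrrrrrrrrrrrrrrrrrrrrrrrrrrrrrrrrr
436 ----rrrrrrrrrrrrrrrrrrrrrrrrrrrrrrrrrrrrrrrrrrrrrrrrrrrrrrrrrrrrrrr
430 ----rrrrrrrrrrrrrrrrrrrrrrrrrrrrrrrrrrrrrrrrrrrrrrrrrrrrrrrrrrrrrrr
424 ------rrrrrrrrrrrrrrrrrrrrrrrrrrrrrrrrrrrrrrrrrrrrrrrrrrrrrrrrrrrrr
```

Call:
{"fn": "arm_command", "kwargs": {"targets": [[0,0.012,0,0],[0,0.024,0.01,0],[0,0.035,0.025,0],[0,0.046,0.04,0],[0,0.057,0.055,0],[0,0.068,0.068,0],[0,0.078,0.08,0],[0,0.086,0.088,0]]}}

```text
time: 20.37
tool_pos: [0.481, -0.2254, 0.108]
ee_rot: [3.14, 0.001, 1.594]
wrist_force: [0.4, -1.6, -2.2]
width: 0.0196
finger_force: 30.0
```

Call:
{"fn": "arm_command", "kwargs": {"targets": [[0,0,0,0]]}}

```text
time: 20.45
tool_pos: [0.4812, -0.2251, 0.1081]
ee_rot: [3.14, 0.001, 1.594]
wrist_force: [0.5, -1.8, -1.3]
width: 0.0199
finger_force: 30.0
```

Call:
{"fn": "arm_command", "kwargs": {"targets": [[0,-0.02,0.01,0],[0,-0.06,0.02,0],[0,-0.1,0.02,0],[0,-0.1,0.02,0],[0,-0.1,0.02,0]]}}

```text
time: 20.87
tool_pos: [0.4802, -0.2762, 0.1161]
ee_rot: [-3.141, -0.002, 1.591]
wrist_force: [-0.1, 0.0, -1.8]
width: 0.0199
finger_force: 30.0
```

```bash
python3 - <<'E'
from h import *
a=robot.snapshot('scene');cv2.imwrite('pics/g14.png',a[:,:,::-1])
o=robot.get_obs();t=o['tool_pos'];print(t,o['ee_rot'],o['wrist_force'],o['finger_force'])
y=o['ee_rot'][2];d=np.array([np.cos(y),np.sin(y),0]);p=np.array([d[1],-d[0],0]);g=t+[0,0,.019]
for phi in (-10,0,5,10,15,21):
  f=np.radians(phi);X=np.cos(f)*d+np.array([0,0,np.sin(f)]);Z=-np.sin(f)*d+np.array([0,0,np.cos(f)])
  h=-np.sin(np.radians(40))*X+np.cos(np.radians(40))*Z; foot=g-.102*h
  q=lambda x,yy,z: np.round(pix('scene',foot+x*X+yy*p+(z-.024)*Z)).astype(int)
  print(phi,'lead',q(-.012,.022,0),'back',q(.012,.022,0),'backtop',q(.013,.022,.028),'fronttop',q(-.013,.022,.028))
u,v=q(0,0,.014);w=a[v-45:v+30,u-55:u+30].astype(int);print(u-55,v-45)
for r in w: print(''.join('#' if x.mean()<42 else '+' if x.mean()<62 else '.' if x.mean()<90 else ' ' for x in r))
E
```

```text
[ 0.48022927 -0.27545177  0.11597279] [-3.14069790e+00 -2.19878151e-03  1.59229930e+00] [-0.57849103 -0.0525141  -1.60255581] 29.999700486660004
-10 lead [262 197] back [273 198] backtop [274 189] fronttop [262 188]
0 lead [270 194] back [281 194] backtop [280 185] fronttop [268 185]
5 lead [274 193] back [285 192] backtop [283 182] fronttop [271 183]
10 lead [277 191] back [288 189] backtop [285 180] fronttop [273 181]
15 lead [281 188] back [291 186] backtop [287 177] fronttop [276 179]
21 lead [284 185] back [294 182] backtop [289 173] fronttop [278 177]
232 127
######+++####+++++...................................................................
######+++######+++...................................................................
+############++++....................................................................
############++.......................................................................
############+........................................................................
############+........................................................................
###########+
[... 5221 characters left out ...]
............
###+....+++++++++++++++++++++++.....++++++++++.......+++++++++++++++++...............
####+....++++++++++++++++++++++.....................+++++++++++++++++................
####++...++++++++++++++++++++++.....................+++++++++++++++++................
#####+....+++++++++++++++++++++.....................++++++++++++++++++...............
#####+.........++++++++++++++++......................+++++++++++++++++...............
#####++...........++++++++++++......................++++++++++++++++++...............
#####++.............................................++++++++++++++++++...............
######+.............................................++++++++++++++++++...............
```

The bottom edge of the bristles runs level from (268,194) to (278,193), so the lean is back within a few degrees. I'll set the brush down near where it started.

Call:
{"fn": "arm_command", "kwargs": {"targets": [[-0.02,-0.06,0,0],[-0.05,-0.13,0,0],[-0.06,-0.186,-0.02,0],[-0.06,-0.186,-0.04,0],[-0.06,-0.186,-0.05,0],[-0.06,-0.186,-0.054,0],[-0.06,-0.186,-0.057,0],[-0.06,-0.186,-0.059,0]]}}

```text
time: 21.58
tool_pos: [0.4512, -0.3672, 0.0871]
ee_rot: [3.141, -0.001, 1.595]
wrist_force: [0.1, 0.6, -0.9]
width: 0.0199
finger_force: 30.0
```

Call:
{"fn": "arm_command", "kwargs": {"targets": [[0,0,-0.002,0],[0,0,-0.002,0],[0,0,-0.002,0]]}}

```text
time: 21.83
tool_pos: [0.451, -0.3682, 0.0866]
ee_rot: [3.141, 0.001, 1.594]
wrist_force: [-0.0, -0.1, -2.0]
width: 0.0195
finger_force: 30.0
```

Call:
{"fn": "arm_command", "kwargs": {"targets": [[0,0,-0.002,0],[0,0,-0.002,0],[0,0,-0.002,0]]}}

```text
time: 22.08
tool_pos: [0.4506, -0.3685, 0.0852]
ee_rot: [3.141, 0.0, 1.594]
wrist_force: [0.7, -0.2, -0.2]
width: 0.0196
finger_force: 30.0
```

Call:
{"fn": "arm_command", "kwargs": {"targets": [[0,0,-0.002,0],[0,0,-0.002,0],[0,0,-0.002,0]]}}

```text
time: 22.33
tool_pos: [0.4505, -0.3685, 0.084]
ee_rot: [-3.142, -0.0, 1.593]
wrist_force: [0.7, 0.6, -1.8]
width: 0.0194
finger_force: 30.0
```

Call:
{"fn": "arm_command", "kwargs": {"targets": [[0,0,-0.002,0],[0,0,-0.002,0],[0,0,-0.002,0]]}}

```text
time: 22.58
tool_pos: [0.4506, -0.3685, 0.083]
ee_rot: [-3.142, -0.0, 1.593]
wrist_force: [0.3, 0.1, -1.6]
width: 0.0195
finger_force: 30.0
```

```bash
python3 - <<'E'
from h import *
a=robot.snapshot('scene');f=[]
for i in range(6):
    robot.snapshot('scene');f.append(robot.get_obs()['wrist_force'])
print(np.mean(f,0))
o=robot.get_obs();t=o['tool_pos'];print(t)
y=o['ee_rot'][2];d=np.array([np.cos(y),np.sin(y),0]);p=np.array([d[1],-d[0],0])
b=t+[0,0,.019]+d*.0656;b[2]=0
for n,(x,yy) in dict(lead=(-.012,.022),back=(.012,.022)).items(): print(n,np.round(pix('scene',b+x*d+yy*p),1))
u,v=map(int,pix('scene',b+[0,0,.014]));u-=20;v-=15;print(u,v)
for r in a[v:v+32,u:u+45].astype(int): print(''.join('#' if x.mean()<42 else '+' if x.mean()<62 else '.' if x.mean()<90 else ' ' for x in r))
E
```

```text
[-0.2634361  -0.11445486 -2.04660051]
[ 0.45064081 -0.36855091  0.08315462]
lead [231.7 195.6]
back [242.2 195.4]
217 169
.............................................
.............................................
.............................................
.............................................
++...........................................
+++..........................................
.++++........................................
..+++++......................................
....++++.....................................
....++++++...................................
.....++++++..................................
...++++++++++...........+....................
..++++++++++++.........++....................
+++++++++++++++........++....................
+++++++++++++..........+++...................
+++++++++++............++....................
+++++++++++............+++...................
+++++++++++...........+++....................
+++++++++++...........+++....................
.+++++++++++++.+.++++++++....................
.+++++##+++++++++++++++++....................
++######################.....................
#######################+.....................
#######################+.....................
#######################+.....................
#######################+.....................
#####################++......................
####################++.......................
####################+........................
####################+........................
####################+........................
#####################+.......................
```

The averaged wrist force is still −2 N, which is the brush's full weight, so it isn't down yet. I'll lower further.

Call:
{"fn": "arm_command", "kwargs": {"targets": [[0,0,-0.002,0],[0,0,-0.003,0],[0,0,-0.003,0],[0,0,-0.003,0]]}}

```text
time: 23.27
tool_pos: [0.4506, -0.3686, 0.0816]
ee_rot: [3.141, 0.0, 1.593]
wrist_force: [-0.5, -0.1, -2.0]
width: 0.0194
finger_force: 30.0
```

Call:
{"fn": "arm_command", "kwargs": {"targets": [[0,0,-0.002,0],[0,0,-0.003,0],[0,0,-0.003,0],[0,0,-0.003,0]]}}

```text
time: 23.6
tool_pos: [0.4508, -0.3691, 0.0813]
ee_rot: [3.141, 0.001, 1.593]
wrist_force: [-1.2, -0.3, 4.8]
width: 0.0196
finger_force: 30.0
```

```bash
python3 - <<'E'
from h import *
f=[]
for i in range(6):
    a=robot.snapshot('top');f.append(robot.get_obs()['wrist_force'])
cv2.imwrite('pics/t15.png',a[:,:,::-1])
print(np.mean(f,0));o=robot.get_obs();t=o['tool_pos'];print(t,o['time'])
y=o['ee_rot'][2];d=np.array([np.cos(y),np.sin(y),0]);p=np.array([d[1],-d[0],0])
b=t+d*.0656
for n,(x,yy,z) in dict(tf=(-.013,.022,.028),tb=(.013,.022,.028),bb=(.012,.022,0)).items(): c=b+x*d+yy*p;c[2]=z;print(n,np.round(pix('top',c),1))
c=b.copy();c[2]=.014;u,v=map(int,pix('top',c));u-=25;v-=20;print(u,v)
for r in a[v:v+40:2,u:u+70].astype(int): print(''.join('#' if x.mean()<55 else '+' if x.mean()<105 else '.' if x.mean()<140 else ' ' for x in r))
E
```

```text
[-1.69423239 -0.51259375  5.5272005 ]
[ 0.45078063 -0.36908313  0.08128721] 23.9
tf [438.5 261.3]
tb [425.  261.9]
bb [422.7 261.2]
405 252
......................................................................
......................................................................
......................................................................
......................................................................
.................................................................++#++
....................+#+..........................................++##+
....................+#+.............++++........................  +##+
....................+#+.............+++++++++++.................  +##+
....................+#+.......++++++++++++++++++++++++++++........+##+
....................+#+...........................................+##+
....................+#+...........................................+###
....................+#+...............................................
.....................++...............................................
.....................+#...............................................
.....................+#+............++++++++++++++++++++++++++++++++++
.....................+#+.............+++++++++++++++++++++++++++.     
.....................+++.............++++++++++++++++++++++++++++.    
..........................+++++++++++++++++++++++.......+++++++++. ...
...............................++++++++++++++++++................+++##
....................................+++.++...+.....................+##
```

```bash
python3 - <<'E'
from h import *
for n,r,c in (('top0',(264,285),(428,446)),('t15',(263,283),(418,436))):
    w=cv2.imread(f'pics/{n}.png').astype(float).mean(2)[r[0]:r[1],c[0]:c[1]]
    print(n); print(w[2:-2:4].astype(int))
    bg=np.median(w);print(np.round(np.clip(bg-w,0,None).sum(1)[2:-2]/(bg-25),2))
E
```

```text
top0
[[127 127 126 127 125 127  81  36  89 131 130 129 131 129 127 127 125 127]
 [129 128 129 127 127 128  79  46  95 127 129 130 130 119 127 128 126 125]
 [125 125 126 126 127 126  69  56 111 128 129 131 128 122 130 132 131 131]
 [125 124 125 127 125 107  54  70 125 129 128 125 121 118 118 123 126 128]
 [132 132 132 132 131  98  45  71 126 129 122 122 123 129 133 131 130 128]]
[1.77 1.79 1.85 2.44 1.68 1.81 1.75 1.63 1.53 1.74 1.81 1.77 1.87 2.29
 1.7  1.69 1.78]
t15
[[121 122 124 123 123 124 125  68  24  90 124 127 129 128 128 127 125 124]
 [131 131 131 131 131 130 132  82  36  85 127 129 128 129 128 123 124 123]
 [128 128 128 128 128 128 129  95  46  71 123 128 129 129 124 129 132 132]
 [128 129 127 127 127 128 127 111  59  55 112 126 128 129 121 120 127 129]]
[2.13 1.82 1.8  2.31 1.79 1.67 1.66 1.69 1.67 1.92 1.96 1.78 1.73 2.48
 1.87 1.72]
```

The brush is resting on the bench, upright to within about 2°. I'll ease the downward force, open the fingers and rise clear.

Call:
{"fn": "arm_command", "kwargs": {"targets": [[0,0,0.003,0],[0,0,0.003,0],[0,0,0.003,0]]}}

```text
time: 24.15
tool_pos: [0.4508, -0.3686, 0.0815]
ee_rot: [3.141, 0.0, 1.593]
wrist_force: [0.3, -1.0, 1.7]
width: 0.0197
finger_force: 30.0
```

Call:
{"fn": "arm_command", "kwargs": {"targets": [[0,0,0,0],[0,0,0,0],[0,0,0,0],[0,0,0,0],[0,0,0,0],[0,0,0,0]], "claw": 0.5}}

```text
time: 24.65
tool_pos: [0.4506, -0.3684, 0.0814]
ee_rot: [-3.142, -0.0, 1.593]
wrist_force: [-0.6, 0.4, -0.3]
width: 0.0465
finger_force: 0.0
```

Call:
{"fn": "arm_command", "kwargs": {"targets": [[0,0,0.03,0],[0,0,0.09,0],[0,0,0.16,0],[0,0,0.24,0],[0,-0.05,0.24,0],[0,-0.12,0.24,0],[0,-0.2,0.24,0],[0,-0.2,0.24,0]]}}

```text
time: 25.32
tool_pos: [0.4492, -0.4743, 0.199]
ee_rot: [-3.139, 0.001, 1.588]
wrist_force: [-0.9, 0.9, -0.4]
width: 0.047
finger_force: 0.0
```

```bash
python3 - <<'E'
from h import *
a=robot.snapshot('top');s=robot.snapshot('scene');cv2.imwrite('pics/t16.png',a[:,:,::-1]);cv2.imwrite('pics/s16.png',s[:,:,::-1])
o=robot.get_obs();print(o['tool_pos'],o['time'],o['wrist_force'],o['width'])
for n,x in (('top0',0),('t16',-12)):
    w=cv2.imread(f'pics/{n}.png').astype(float).mean(2)[263:284,428+x:446+x];bg=np.median(w)
    print(n,np.median(np.clip(bg-w,0,None).sum(1)/(bg-25)))
u,v=405,250
for r in a[v:v+40:2,u:u+90].astype(int): print(''.join('#' if x.mean()<55 else '+' if x.mean()<105 else '.' if x.mean()<140 else ' ' for x in r))
# movement of static things between first and last views
b=cv2.cvtColor(cv2.imread('pics/scene0.png'),6).astype(int);c=cv2.cvtColor(cv2.imread('pics/s16.png'),6).astype(int)
for n,p in dict(jar=(.604,.048,.06),spool=(.403,-.03,.06),bottle=(.727,-.02,.06),cup=(.57,-.309,.04)).items():
    u,v=map(int,pix('scene',p));print(n,np.abs(b-c)[v-12:v+12,u-12:u+12].mean().round(1))
show(s,.45,.71,-.16,-.03,.02)
E
```

```text
[ 0.45002024 -0.46942021  0.19988994] 25.4167 [ 1.08630689 -0.51329797  0.89691553] 0.04671396870477126
top0 1.768729641693811
t16 1.513071895424837
..........................................................................................
..........................................................................................
..........................................................................................
..........................................................................................
..........................................................................................
..........................................................................................
....................++....................................................................
....................++.............+++++..................................................
....................++.............++++++++++.............................................
....................++.......+++++++++++++++++++++++++....................................
....................+#...................
[... 1459 characters left out ...]
++++++++++++----
590 rr+--++++++++++++++++++++++++----
582 r#+--++++++++++++++++++++++++----
574 rr+++++++++++++++++++++++++++----
566 rr+++++++++++++++++++---+++++----
558 rr+++++++++++++++++++---+++++----
550 rr+++++++++++++++++++++++++++----
542 rr+++++++++++++++++++++++++++----
534 rr+++++++++++++++++++++++++++----
526 rr++++++++++++++++++####+++++----
518 rr++++++++++++++++++####+++++----
510 rr++++++++++++++++++rrrr+++++----
502 rr++++++++++++++++++rrrr+++++----
494 rr++++++++++++++++++++++++++-----
486 rr++++++++++++++++++++++++++-----
478 rr++++++++++++++++++++++++++-----
470 r++++++++++++++++++++++++++++----
462 r+++++++++++++++++++++++++++-----
454 r++++++++++++++++++++++++++++----
```

The brush is standing flat, the static objects haven't moved, and all the pieces are in the tray, so I'll hand in.

```bash
python3 -c "
from bench import robot
print(robot.close_job())"
```

```text
the job is handed in; nothing more can be done
None
```

The job is handed in at about 25 s of the 67 s allowed: all four pieces are in the tray by camera check, and the brush stands released and upright on the bench; no score came back.

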